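Turn the seed carousel to bring the tall jar under the microscope

TASK

Push the carousel round with a finger on one of its spokes until the tall jar stands centred over the round white light plate in the base, then push the microscope's arm in as far as it goes, so that the lens is over the jar. Do not push on or lift the specimens standing in the cups, pick nothing up, and leave the other things on the desk where they are.

Things in the scene. Friction and masses are not known exactly. Their poses are not given: they have to be found in the camera images.
- stand: Grey sample stand, fixed: a plate 200 x 400 mm, 12 mm thick, that carries the carousel, the light plate and the microscope post. Origin: on the desk surface, below the carousel's axis. Its y axis runs along the plate from the carousel to the light plate and on to the post; the plate extends 140 mm to -y and 260 mm to +y of the origin and 100 mm to either side in x.
- wheel_axis (a point): Point on the carousel's vertical axis, 39 mm above the desk, at mid height of the spokes. Aluminium hub (radius 19 mm) with four spokes 90 degrees apart, each 10 mm wide, from 30 to 48 mm above the desk (18 mm free below them over the plate), bare from 19 to 92 mm from the axis, where its cup begins.
- light_plate (a point): Centre of the round white light plate (radius 30 mm, dark rim) set flush in the stand's plate, 115 mm from the carousel's axis along the stand's +y. The four cups pass 18 mm above it: cup centre 115 mm from the axis, outer radius 22.5 mm, inner 19.5 mm, rim 48 mm and inner floor 34 mm above the desk.
- tall_jar: The tall specimen jar: glass with a metal lid, 32 mm across, 48 mm high, stands loose in one of the cups, so its top is 82 mm above the desk. Origin: centre of its underside, z axis up.
- low_tin: Low round metal tin, 33 mm across, 20 mm high, loose in another cup. Origin: centre of its underside.
- bung: Tapered cork bung, 33 mm across at the top, 26 mm high, loose in another cup (the fourth cup is empty). Origin: centre of its underside.
- post_axis (a point): Point on the vertical axis of the microscope's post, 125 mm above the desk, 215 mm from the carousel's axis along the stand's +y. Post radius 11 mm; the swing arm's sleeve around it has radius 18 mm and reaches from 115 to 145 mm, the post's top is at 162 mm.
- scope (a joint): Swing of the microscope's arm about the post, rad: 0 is the stop, lens exactly over the light plate, the arm pointing along the stand's -y; grows as the arm swings out towards the stand's -x (the robot's side), clockwise seen from above; 1.35 is fully out. Stays where it is left (friction about 0.1 N m).
- lens (a point): Centre of the lens face under the microscope's black barrel, 100 mm above the desk and 100 mm from the post's axis. Barrel radius 30 mm, from 100 to 143 mm above the desk, narrower (22 mm) up to 165 mm. The arm between sleeve and barrel is a bar 12 mm wide, from 118 to 138 mm above the desk, bare from 18 to 70 mm from the post's axis.
- seed_jar_a: Seed jar, glass with steel lid, 65 mm across, 93 mm high; stands beyond the post. Origin: centre of its underside. To be left alone.
- seed_jar_b: Seed jar of the same kind, on the left of the desk. To be left alone.
- seed_jar_c: Seed jar of the same kind, near the carousel's outer end. To be left alone.
- mouse: Black computer mouse, 105 x 60 x 31 mm, on the left. Origin: centre of its underside. To be left alone.
- timer: Flat white timer, 55 x 65 x 16 mm, on the robot's side of the stand. Origin: centre of its underside. To be left alone.
- petri: Closed clear dish of seeds, 86 mm across, 14 mm high. Origin: centre of its underside. To be left alone.
- marker: Grey marker pen, 125 mm long, 13 mm thick, on the robot's side of the stand. Origin: centre of its underside. To be left alone.
- cup_a (a point): Centre of the mouth of one of the four cups (any one of them; it turns with the carousel), 115 mm from the axis and 48 mm above the desk: the spokes point from the axis to this cup and at 90, 180 and 270 degrees from it. The carousel turns endlessly both ways on its vertical axis and stays where it is left (friction about 0.06 N m).
Mind the look-alikes: they are no part of the job. What is shaped like the low_tin but black, pink or purple is not meant.

How it is judged:
On the way, in this order (a step that is already met when the one before it is completed fails the run):
1. the tall jar stands at rest over the light plate (within 15 mm) while the microscope is still swung out (horizontal distance between tall_jar and light_plate below 0.015 m and linear speed of tall_jar below 0.03 m/s and value of joint scope above 0.5 rad), for 0.2 s.
2. the microscope is swung in to its stop, the lens over the jar (value of joint scope below 0.08 rad and horizontal distance between tall_jar and light_plate below 0.015 m), for 0.2 s.
At the end, for the whole second after the job is handed in: The tall jar stands upright in its cup, at rest, its centre within 15 mm of the light plate's centre in plan; the microscope's arm is within 0.08 rad of its stop (lens over the jar); the tin and the bung are still in their cups (all of step 2 and height (world z) of tall_jar between 0.028 and 0.042 m and angle between tall_jar's own z axis and vertical below 0.15 rad and height (world z) of low_tin between 0.028 and 0.042 m and height (world z) of bung between 0.028 and 0.042 m and linear speed of tall_jar below 0.02 m/s); the robot touches nothing.
It fails at once if a specimen is lifted out of its cup (height (world z) of any of tall_jar, low_tin, bung above 0.046 m).
It fails at once if the fingers push on a specimen (over 2 N) (contact force between the fingers and tall_jar above 2 N or contact force between the fingers and low_tin above 2 N or contact force between the fingers and bung above 2 N).
It fails at once if the tall jar is tipped (angle between tall_jar's own z axis and vertical above 0.35 rad).
It fails at once if another thing on the desk is shifted or picked up (moved more than 15 mm) (distance of any of seed_jar_a, seed_jar_b, seed_jar_c, mouse, timer, petri, marker from where it was at the start of the episode above 0.015 m).
It also fails if it takes over 72 s, if anything falls off the work surface, if the arm or the gripper's body presses on something with over 40 N, if the wrist force passes 120 N, or if a joint passes its speed limit or range.

ROBOT

A 6-joint arm with a two-finger parallel gripper is mounted at the origin on the work surface. World frame = base frame: x ahead of the robot, y to its left, z up, the work surface at z = 0. Lengths are in m, angles in rad, forces in N, time in s.
With the tool pointing down it reaches from about 0.425 to 1.125 m from the base axis. Payload 14.9 kg.
Tool frame: the origin (TCP) lies on the centre line of the jaws, within the pads' length; the fingertips stand 19 mm ahead of it and the grasp point (between the pads) is the TCP; z points along the fingers, y is the line along which they close (so a half turn about z gives the same grasp; the last joint's range is limited). The gripper opens to 91 mm and grips with 3 to 60 N. Pads are 32 mm wide; open, the fingers measure 118 mm over their backs; the gripper's body (76 mm by 178 mm) begins 60 mm behind the grasp point.
Start: joints at [-1.349, 0.379, 1.734, -0, 1.028, -0.033], TCP at [0.176, -0.677, 0.196] pointing down, gripper open.
Joint ranges: [-2.77, 2.77], [-0.74, 2.19], [0, 2.66], [-1.06, 4.2], [0.31, 2.87], [-3.08, 3.08]. Speed limits (rad/s): [1.89, 1.89, 2.39, 3.14, 3.14, 3.14].

INTERFACE

Orientations are given as a unit quaternion [x, y, z, w].
In Python, from cell import ctrl, cams gives the robot as it stands.
- The arm moves only by the tool step_arm, never from a script. Its argument "deltas" is a list of rows, each a list of 3 entries, a list of its own where there are three numbers: the shift along the tool's x, y, z as a fraction of full scale, then the turn, a rotation vector about the tool's x, y, z as a fraction of full scale, then the opening, from -1 (shut) to 1 (fully open). In form: [[[dx, dy, dz], [wx, wy, wz], gripper], ...]. A call has 1 to 20 rows; each row shifts and turns the commanded pose from where the row before left it, along the tool's axes as they then stand; what a row does not reach is not made up. Full scale, the value 1, is 0.05 m for a shift and 10 degrees for a turn. A row lasts 1/8 s, in which the tool goes at most 62.5 mm and 10.7 degrees, less where a joint would pass 70% of its speed; a pose out of reach is approached as far as the arm can. A call with a number of a shift or a turn outside -1 to 1 is refused whole. A call with a gripper value outside its range is refused whole. The fingers move at their own pace and stop on an object; the grip force is fixed at half the most. Time passes only in rows, so rows that do not move let the fingers close. It gives the time, the measured TCP pose, the force, the opening and the grip force at its end, in the units of the state.
- ctrl.read_state(): the state, without advancing time (a new reading comes with each control period).
- cams.get_image(name): name is "scene" or "top" or "wrist"; returns (picture, depth): 400x640x3 uint8, red, green, blue; 400x640 float32, m along the optical axis (not along the pixel's ray), 0 where there is no reading.
- cams.camera_model(name): a dict with "vfov" (degrees; the focal length in pixels is half the picture's height over the tangent of half this angle, whatever the lens; pixels are square), "cx", "cy" (the principal point, pixels), "D" ([k1, k2, p1, p2, k3] as OpenCV has them; the pictures are not rectified), "origin" and "orientation" of the camera in the world; the wrist camera has in their place "tool_from_camera" (4x4, takes a point from camera to tool coordinates, whose origin is the TCP and whose axes are the flange's). Camera axes: x right, y up, looking along -z (the intrinsics and any distortion apply to the point x, -y, -z); pixel columns grow to the right and rows downward; lengths in m; the calibration is good to about 2 mm. A picture is of the moment at which its call begins: read the wrist's pose just before it. camera_model takes no time and is no camera call.
- ctrl.close_job(): hands the job in; it is judged then, once.
The state is a dict: "time": time; "qpos": joint angles; "qvel": joint speeds; "joint_torque": joint torques, N m; "tool_pos": TCP position; "ee_rot": TCP orientation; "ft_force": force on the tool from outside, world axes, zero at the start; "wrist_torque": the same for the moment, N m; "opening": opening from 0.0 (shut) to 1.0 (fully open); "grasp_force": force on a finger pad.
Only numpy, scipy, OpenCV 4.12 (cv2) and the standard library are available. Lean on these libraries where they do the work, as an engineer would, in place of code of your own. Each camera call takes 0.05 s, during which the arm holds its last target. There are 200 camera calls.

## Working session

There is one attempt and no reset: what is moved stays moved. The work goes in short steps, Python scripts to look and compute and a tool call to move; the robot and the scene stay as the last step left them, time stands still between calls to the robot, and variables do not carry over. Pictures are saved under pics/ and viewed, at most 10 in all, crops included, and the job is handed in when it is done.

Besides the shell and the picture viewer there is one more tool, called after "Call:" by a JSON object that holds its "api" and its "payload", one argument or row to a line. step_arm: Moves the arm, as the interface text tells. Its arguments: {"type":"object","properties":{"deltas":{"type":"array","items":{"type":"array"}}},"required":["deltas"]}

```bash
mkdir -p pics; cat > h.py <<'E'
import numpy as np, cv2
from scipy.spatial.transform import Rotation as R
from cell import ctrl, cams
def K(m):
    f=200/np.tan(np.radians(m["vfov"])/2); return np.array([[f,0,m["cx"]],[0,f,m["cy"]],[0,0,1.]])
def pose(name):
    m=cams.camera_model(name)
    if name=="wrist":
        s=ctrl.read_state(); T=np.eye(4); T[:3,:3]=R.from_quat(s["ee_rot"]).as_matrix(); T[:3,3]=s["tool_pos"]
        return m,T@np.array(m["tool_from_camera"])
    T=np.eye(4); o=np.array(m["orientation"]); T[:3,:3]=R.from_quat(o).as_matrix() if o.size==4 else o.reshape(3,3)
    T[:3,3]=m["origin"]; return m,T
def proj(name,P,mp=None):
    m,T=mp or pose(name); P=np.atleast_2d(P); c=(P-T[:3,3])@T[:3,:3]; c=c*[1,-1,-1]
    return cv2.projectPoints(c,np.zeros(3),np.zeros(3),K(m),np.array(m["D"],float))[0][:,0]
def ray(mp,uv):
    m,T=mp; n=cv2.undistortPoints(np.array(uv,float).reshape(-1,1,2),K(m),np.array(m["D"],float))[:,0]
    d=np.c_[n[:,0],-n[:,1],-np.ones(len(n))]; return T[:3,3],d@T[:3,:3].T
def onz(mp,uv,z):
    o,d=ray(mp,uv); return o+d*((z-o[2])/d[:,2])[:,None]
def cloud(mp,depth):
    v,u=np.mgrid[:400,:640]; o,d=ray(mp,np.c_[u.ravel(),v.ravel()]); P=o+d*depth.ravel()[:,None]; P[depth.ravel()==0]=np.nan
    return P.reshape(400,640,3)
def shot(name,tag):
    mp=pose(name); im,dp=cams.get_image(name); cv2.imwrite(f"pics/{tag}.png",im[:,:,::-1]); np.savez(f"pics/{tag}.npz",im=im,dp=dp,T=mp[1]); return mp,im,dp
E
python3 - <<'E'
from h import *
for n in("top","scene"):
    mp,im,dp=shot(n,n+"0"); print(mp[1].round(3).tolist(),mp[0]["vfov"],mp[0]["D"])
s=ctrl.read_state(); print(s["time"],s["tool_pos"],s["ee_rot"])
E
```

```text
[[0.021, 0.992, -0.128, 0.358], [-0.999, 0.024, 0.023, -0.028], [0.026, 0.128, 0.992, 1.362], [0.0, 0.0, 0.0, 1.0]] 44.77338028488541 [-0.14379367  0.          0.          0.          0.        ]
[[-0.188, -0.838, 0.512, 1.009], [0.982, -0.163, 0.093, 0.057], [0.006, 0.52, 0.854, 0.91], [0.0, 0.0, 0.0, 1.0]] 53.575682655552036 [-0.02441172  0.          0.          0.          0.        ]
0.1 [ 0.17636346 -0.67705323  0.19504385] [ 9.91892274e-01  1.27080640e-01 -5.49392439e-05 -4.74989723e-04]
```

View pics/top0.png

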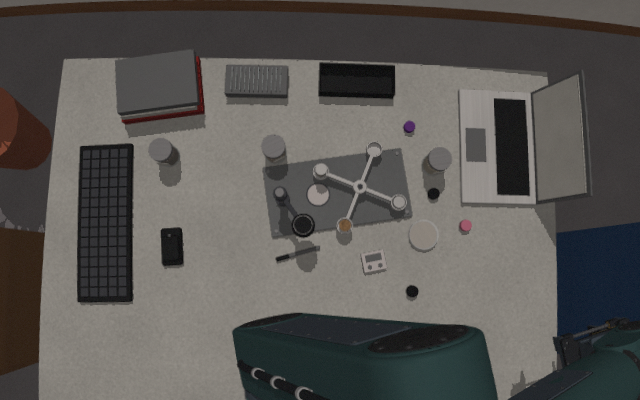

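View pics/scene0.png

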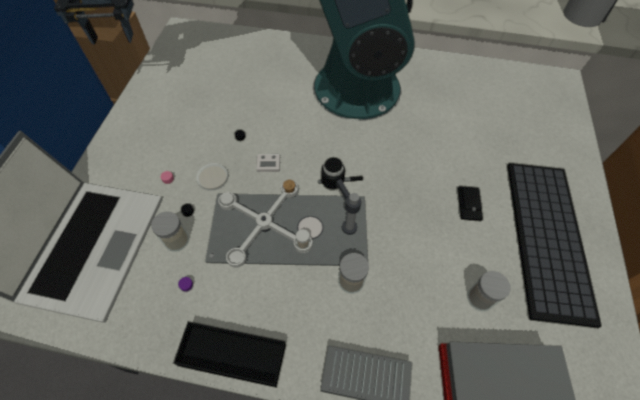

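```bash
python3 - <<'E'
from h import *
for n,pts in (("top",dict(hub=(360,187),cjar=(320,170),cbung=(345,225),ctin=(399,202),cemp=(374,150),light=(318,195),barrel=(303,225),post=(280,193))),
 ("scene",dict(hub=(264,219),cjar=(303,237),cbung=(290,186),ctin=(227,199),cemp=(236,257),light=(312,227),barrel=(333,167),post=(354,202)))):
    mp=pose(n);dp=np.load(f"pics/{n}0.npz")["dp"];C=cloud(mp,dp)
    for k,(u,v) in pts.items(): print(n,k,np.nanmedian(C[v-1:v+2,u-1:u+2].reshape(-1,3),0).round(4))
# composite zoom
a=cv2.imread("pics/top0.png")[130:280,250:450];b=cv2.imread("pics/scene0.png")[130:280,190:390]
cv2.imwrite("pics/z0.png",np.vstack([cv2.resize(x,None,fx=2,fy=2,interpolation=2) if 0 else cv2.resize(x,(400,300),interpolation=cv2.INTER_CUBIC) for x in(a,b)]))
# stand corners by grey plate
E
```

```text
top hub [ 0.5596 -0.1594  0.0574]
top cjar [ 0.599  -0.049   0.0843]
top cbung [ 0.4549 -0.1201  0.0595]
top ctin [ 0.5214 -0.2678  0.0532]
top cemp [ 0.6692 -0.2002  0.0347]
top light [ 0.5404 -0.046   0.015 ]
top barrel [ 0.4448 -0.0087  0.1664]
top post [0.5235 0.0506 0.1618]
scene hub [ 0.5675 -0.1564  0.0569]
scene cjar [ 0.6095 -0.0488  0.0826]
scene cbung [ 0.4623 -0.1144  0.0613]
scene ctin [ 0.5279 -0.265   0.0537]
scene cemp [ 0.6694 -0.201   0.0351]
scene light [ 0.5441 -0.0412  0.0133]
scene barrel [ 0.4593 -0.0072  0.1663]
scene post [0.5383 0.0543 0.156 ]
```

View pics/z0.png

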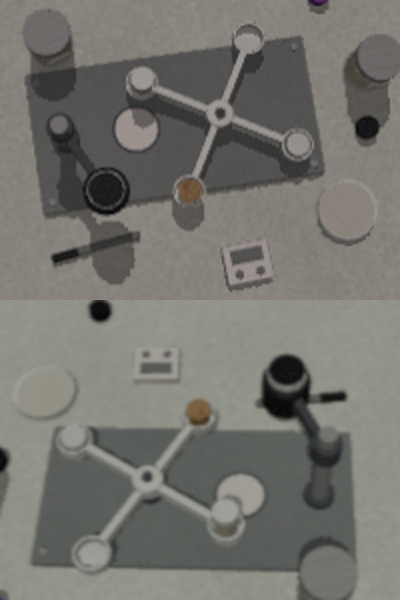

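Call:
{"api": "step_arm", "payload": {
  "deltas": [
    [[0, 0, 0], [0, 0, 0.73], -1],
    [[0, 0, 0], [0, 0, 0.73], -1],
    [[0.69, -0.76, 0], [0, 0, 0], -1],
    [[0.69, -0.76, 0], [0, 0, 0], -1],
    [[0.69, -0.76, 0], [0, 0, 0], -1],
    [[0.69, -0.76, 0], [0, 0, 0], -1],
    [[0.69, -0.76, 0], [0, 0, 0], -1],
    [[0.69, -0.76, 0], [0, 0, 0], -1],
    [[0.69, -0.76, 0], [0, 0, 0], -1],
    [[0.69, -0.76, 0], [0, 0, 0], -1],
    [[0.69, -0.76, 0], [0, 0, 0], -1],
    [[0.69, -0.76, 0], [0, 0, 0], -1],
    [[0.69, -0.76, 0], [0, 0, 0], -1],
    [[0.69, -0.76, 0], [0, 0, 0], -1],
    [[0, 0, 0], [0, 0, 0], -1],
    [[0, 0, 0], [0, 0, 0], -1]
  ]
}}

```text
time: 2.1
tool_pos: [0.59, -0.2214, 0.1952]
ee_rot: [1.0, 0.0, -0.0, -0.0]
ft_force: [-0.2, -0.5, 0.0]
opening: 0.006
grasp_force: 0.0
```

```bash
python3 - <<'E'
from h import *
s=ctrl.read_state(); print(s["time"],s["tool_pos"],R.from_quat(s["ee_rot"]).as_matrix().round(3).tolist(),s["opening"],s["qpos"])
mp,im,dp=shot("wrist","w1"); print(mp[1].round(3).tolist(),mp[0]["D"])
E
```

```text
2.1 [ 0.59001953 -0.22139726  0.19524555] [[1.0, 0.0, -0.001], [0.0, -1.0, 0.0], [-0.001, -0.0, -1.0]] 0.0057670477660020526 [-3.95903312e-01  2.72209317e-01  1.88010195e+00 -1.48665739e-04
  9.90063858e-01  1.17450071e+00]
[[0.001, 0.965, 0.263, 0.665], [-1.0, 0.001, 0.0, -0.22], [-0.0, -0.263, 0.965, 0.385], [0.0, 0.0, 0.0, 1.0]] [0.01851254 0.         0.         0.         0.        ]
```

View pics/w1.png

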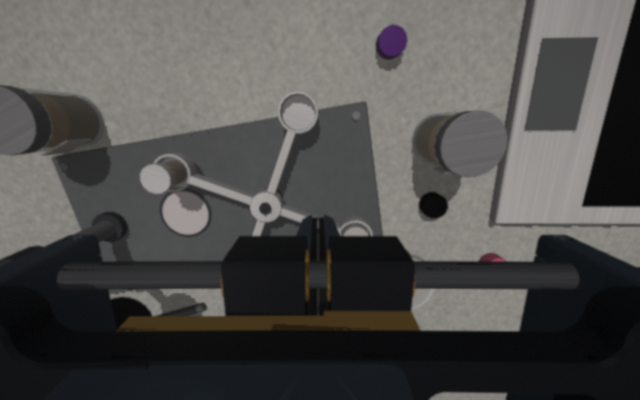

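```bash
cat >> h.py <<'E'
def circ(n,tag,c,zlo,zhi,rad,bright=None,z=None):
    "enclosing circle centre of pixels near c (xy), height zlo..zhi"
    d=np.load(f"pics/{tag}.npz"); m=cams.camera_model(n); mp=(m,d["T"]); C=cloud(mp,d["dp"]); g=d["im"].mean(2)
    k=(C[...,2]>zlo)&(C[...,2]<zhi)&(np.hypot(C[...,0]-c[0],C[...,1]-c[1])<rad)
    if bright: k&=g>bright
    k=k.astype(np.uint8); n,l,st,ce=cv2.connectedComponentsWithStats(k)
    i=1+np.argmax(st[1:,4]); v,u=np.nonzero(l==i); P=onz(mp,np.c_[u,v],z if z is not None else (zlo+zhi)/2)
    (x,y),r=cv2.minEnclosingCircle(P[:,:2].astype(np.float32)); return np.round([x,y,r,*P[:,:2].mean(0),len(u)],4)
E
python3 - <<'E'
from h import *
for n,t in (("wrist","w1"),("top","top0"),("scene","scene0")):
    print(n)
    print(" hub",circ(n,t,(.563,-.158),.05,.075,.03,z=.057))
    print(" light",circ(n,t,(.542,-.044),.0,.022,.045,bright=110,z=.012))
    print(" jar",circ(n,t,(.604,-.049),.072,.095,.03,z=.082))
    print(" emp",circ(n,t,(.669,-.2),.043,.056,.032,z=.048))
    print(" post",circ(n,t,(.53,.053),.148,.175,.03,z=.162))
    print(" barrel",circ(n,t,(.45,-.008),.155,.175,.04,z=.165))
E
```

```text
wrist
 hub [ 5.659e-01 -1.587e-01  1.930e-02  5.661e-01 -1.584e-01  7.730e+02]
 light [ 5.433e-01 -4.300e-02  3.010e-02  5.391e-01 -4.070e-02  1.183e+03]
 jar [ 6.049e-01 -5.200e-02  1.840e-02  6.053e-01 -5.150e-02  8.200e+02]
 emp [ 6.662e-01 -1.960e-01  2.810e-02  6.670e-01 -1.948e-01  4.580e+02]Traceback (most recent call last):
  File "<stdin>", line 8, in <module>
  File "h.py", line 32, in circ
    i=1+np.argmax(st[1:,4]); v,u=np.nonzero(l==i); P=onz(mp,np.c_[u,v],z if z is not None else (zlo+zhi)/2)
        ~~~~~~~~~^^^^^^^^^^
    return _wrapfunc(a, 'argmax', axis=axis, out=out, **kwds)
    return bound(*args, **kwds)
ValueError: attempt to get argmax of an empty sequence
```

Call:
{"api": "step_arm", "payload": {
  "deltas": [
    [[0.3, 0.14, 0], [0, 0, 0], -1],
    [[0.3, 0.14, 0], [0, 0, 0], -1],
    [[0, 0, 0.72], [0, 0, 0], -1],
    [[0, 0, 0.72], [0, 0, 0], -1],
    [[0, 0, 0.72], [0, 0, 0], -1],
    [[0, 0, 0.5], [0, 0, 0], -1],
    [[0, 0, 0.2], [0, 0, 0], -1],
    [[0, 0, 0], [0, 0, 0], -1]
  ]
}}

```text
time: 3.15
tool_pos: [0.6208, -0.2358, 0.0524]
ee_rot: [1.0, -0.0, -0.0, -0.0]
ft_force: [-0.0, -0.2, 0.1]
opening: 0.001
grasp_force: 0.0
```

Call:
{"api": "step_arm", "payload": {
  "deltas": [
    [[0, -0.1, 0], [0, 0, 0], -1],
    [[0, -0.1, 0], [0, 0, 0], -1],
    [[0, -0.1, 0], [0, 0, 0], -1],
    [[0, -0.08, 0], [0, 0, 0], -1],
    [[0, -0.08, 0], [0, 0, 0], -1],
    [[0, -0.08, 0], [0, 0, 0], -1],
    [[0, -0.08, 0], [0, 0, 0], -1],
    [[0, -0.08, 0], [0, 0, 0], -1],
    [[0, -0.08, 0], [0, 0, 0], -1],
    [[0, -0.08, 0], [0, 0, 0], -1],
    [[0, -0.08, 0], [0, 0, 0], -1],
    [[0, -0.08, 0], [0, 0, 0], -1],
    [[0, -0.06, 0], [0, 0, 0], -1],
    [[0, -0.02, 0], [0, 0, 0], -1],
    [[0, 0, 0], [0, 0, 0], -1]
  ]
}}

```text
time: 5.03
tool_pos: [0.6205, -0.1804, 0.0526]
ee_rot: [1.0, 0.0, 0.0, 0.0]
ft_force: [-0.5, 0.6, -0.5]
opening: 0.006
grasp_force: 0.0
```

```bash
cat > c.py <<'E'
from h import *
import sys
t=sys.argv[1]; s=ctrl.read_state(); print(s["time"],s["tool_pos"],s["ft_force"])
for n in("wrist","top"):
    shot(n,n+t)
    for nm,a in (("jar",((.575,-.047),.072,.095,.06,None,.082)),("light",((.5433,-.043),.0,.022,.045,110,.012)),("hub",((.566,-.158),.05,.075,.03,None,.057))):
        try: print(n,nm,circ(n,n+t,*a))
        except Exception as e: print(n,nm,"-")
E
python3 c.py 2
```

```text
5.025 [ 0.62046848 -0.18040411  0.05264747] [-0.45479652  0.59684016 -0.52905546]
wrist jar [ 6.166e-01 -6.000e-02  1.080e-02  6.179e-01 -5.940e-02  4.600e+02]
wrist light [ 5.434e-01 -4.300e-02  3.020e-02  5.368e-01 -4.230e-02  1.628e+03]
wrist hub -
top jar [ 6.012e-01 -5.040e-02  1.610e-02  6.010e-01 -5.030e-02  1.140e+02]
top light [ 5.437e-01 -4.550e-02  3.060e-02  5.432e-01 -4.360e-02  3.350e+02]
top hub -
```

View pics/wrist2.png

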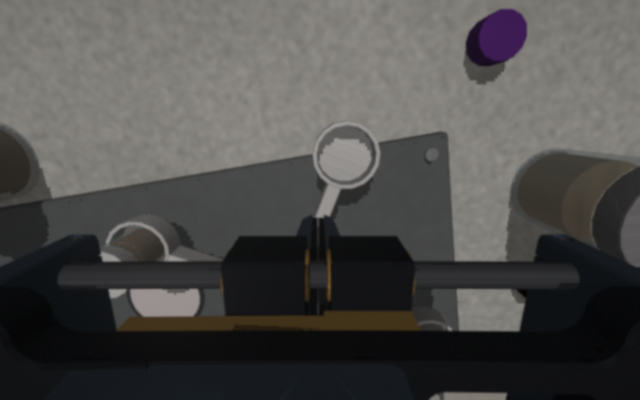

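Call:
{"api": "step_arm", "payload": {
  "deltas": [
    [[0, -0.08, 0], [0, 0, 0], -1],
    [[0, -0.08, 0], [0, 0, 0], -1],
    [[0, 0, 0], [0, 0, 0], -1]
  ]
}}

```text
time: 5.5
tool_pos: [0.6204, -0.1721, 0.0526]
ee_rot: [1.0, 0.0, -0.0, -0.0]
ft_force: [-0.2, -0.4, 0.1]
opening: 0.003
grasp_force: 0.0
```

```bash
python3 c.py 3; python3 - <<'E'
from h import *
print("top0 jar",circ("top","top0",(.604,-.049),.072,.095,.03,z=.082))
for t,c in(("w1",(.667,-.196)),("wrist2",(.675,-.19)),("wrist3",(.68,-.18))):
    d=np.load(f"pics/{t}.npz");C=cloud((cams.camera_model("wrist"),d["T"]),d["dp"])
    for zl,zh in((.043,.056),):print(t,circ("wrist",t,c,zl,zh,.05,z=.048))
E
```

```text
5.5 [ 0.62039692 -0.17206175  0.05261424] [-0.173531   -0.41810256  0.09123759]
wrist jar [ 6.152e-01 -5.620e-02  1.480e-02  6.176e-01 -5.620e-02  6.030e+02]
wrist light [ 5.428e-01 -4.310e-02  3.000e-02  5.367e-01 -4.250e-02  1.623e+03]
wrist hub -
top jar [ 6.012e-01 -5.030e-02  1.610e-02  6.011e-01 -5.020e-02  1.140e+02]
top light [ 5.438e-01 -4.200e-02  2.930e-02  5.445e-01 -3.970e-02  2.770e+02]
top hub -
top0 jar [ 6.007e-01 -5.030e-02  1.650e-02  6.009e-01 -5.030e-02  1.160e+02]
w1 [ 6.566e-01 -1.912e-01  3.880e-02  6.570e-01 -1.913e-01  6.300e+02]
wrist2 [ 6.594e-01 -1.917e-01  3.600e-02  6.617e-01 -1.939e-01  1.507e+03]
wrist3 [ 6.615e-01 -1.914e-01  3.420e-02  6.622e-01 -1.941e-01  1.532e+03]
```

```bash
python3 - <<'E'
from h import *
mp,im,dp=shot("scene","s3")
b=cv2.resize(im[140:290,190:390,::-1],(600,450),interpolation=cv2.INTER_CUBIC);cv2.imwrite("pics/z3.png",b)
E
```

```text
(no output)
```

View pics/z3.png

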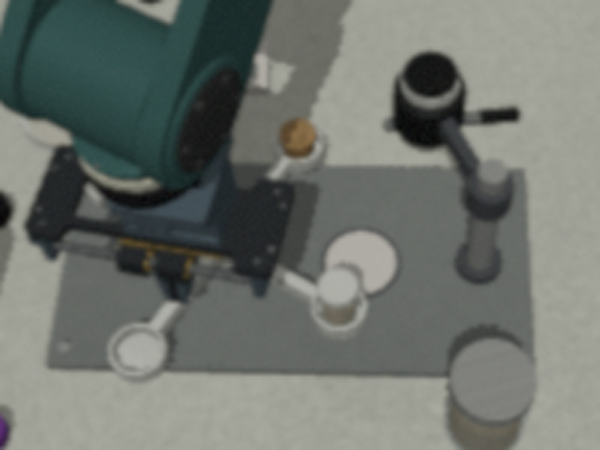

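```bash
python3 - <<'E'
from h import *
d=np.load("pics/wrist3.npz");m=cams.camera_model("wrist");mp=(m,d["T"]);C=cloud(mp,d["dp"])
for v in range(180,250,6):
    print(v,[ (u,*(C[v,u]*1000).round(0).astype(int)) if d["dp"][v,u]>0 else 0 for u in range(300,345,6)])
print(proj("wrist",[[.62,-.172,.0336],[.636,-.172,.0336],[.62,-.172,.0526]],mp))
E
cd pics; python3 -c "
import cv2;a=cv2.imread('wrist3.png')[100:260,220:440];cv2.imwrite('z4.png',cv2.resize(a,None,fx=3.5,fy=3.5,interpolation=2))"
```

```text
180 [(300, np.int64(648), np.int64(-156), np.int64(12)), (306, np.int64(648), np.int64(-161), np.int64(12)), (312, np.int64(648), np.int64(-166), np.int64(13)), (318, np.int64(648), np.int64(-171), np.int64(12)), (324, np.int64(648), np.int64(-175), np.int64(12)), (330, np.int64(648), np.int64(-180), np.int64(13)), (336, np.int64(649), np.int64(-185), np.int64(14)), (342, np.int64(655), np.int64(-187), np.int64(48))]
186 [(300, np.int64(643), np.int64(-156), np.int64(13)), (306, np.int64(643), np.int64(-161), np.int64(12)), (312, np.int64(643), np.int64(-166), np.int64(13)), (318, np.int64(643), np.int64(-171), np.int64(12)), (324, np.int64(643), np.int64(-175), np.int64(13)), (330, np.int64(644), np.int64(-180), np.int64(14)), (336, np.int64(649), np.int64(-183), np.int64(38)), (342, np.int64(651), np.int64(-187), np.int64(48))]
192 [(300, np.int64(639), np.int64(-156), np.int64(14)), (306, np.int64(639), np.int64(-161), np.int64(13)), (312, np.int64(638), np.int64(-166), np.int64(13)), (318, np.int64(638), np.int64(-171), np.int64(12)), (324, np.int64(639), np.int64(-175), np.int64
[... 3359 characters left out ...]
64(-174), np.int64(106)), (330, np.int64(659), np.int64(-174), np.int64(158)), (336, np.int64(659), np.int64(-176), np.int64(158)), (342, np.int64(659), np.int64(-178), np.int64(159))]
246 [(300, np.int64(659), np.int64(-165), np.int64(163)), (306, np.int64(657), np.int64(-167), np.int64(158)), (312, np.int64(637), np.int64(-168), np.int64(113)), (318, np.int64(607), np.int64(-171), np.int64(49)), (324, np.int64(637), np.int64(-173), np.int64(113)), (330, np.int64(659), np.int64(-174), np.int64(163)), (336, np.int64(659), np.int64(-176), np.int64(164)), (342, np.int64(659), np.int64(-177), np.int64(163))]
[[319.794248   222.27587125]
 [319.85696132 201.87189718]
 [319.98924869 231.58098354]]
```

View pics/z4.png

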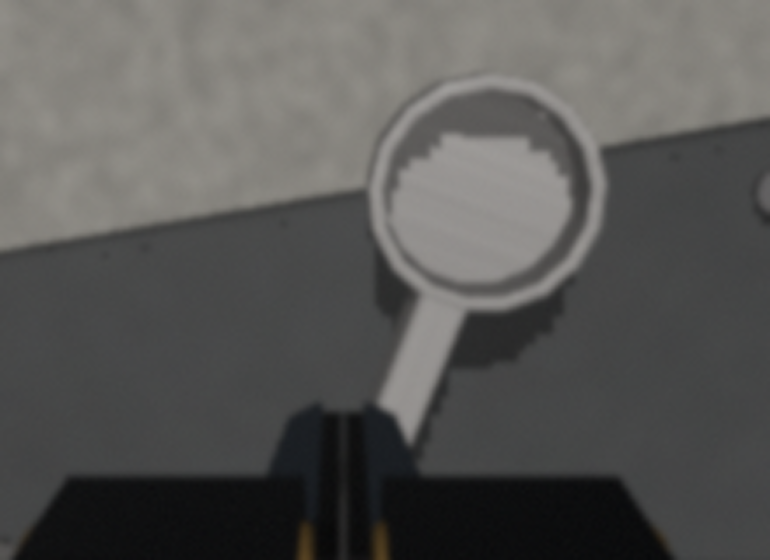

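Call:
{"api": "step_arm", "payload": {
  "deltas": [
    [[0, 0.4, 0], [0, 0, 0], -1],
    [[0, 0.5, 0], [0, 0, 0], -1],
    [[0, 0, 0.2], [0, 0, 0], -1],
    [[0, 0, 0.16], [0, 0, 0], -1],
    [[0, 0, 0], [0, 0, 0], -1],
    [[0, 0, 0], [0, 0, 0], -1]
  ]
}}

```text
time: 6.4
tool_pos: [0.6204, -0.2171, 0.0346]
ee_rot: [1.0, 0.0, -0.0, -0.0]
ft_force: [-0.4, 0.8, 0.2]
opening: 0.004
grasp_force: 0.0
```

```bash
python3 - <<'E'
from h import *
s=ctrl.read_state(); print(s["tool_pos"],s["ft_force"])
mp,im,dp=shot("scene","s5"); C=cloud(mp,dp); mw,im2,dw=shot("wrist","w5"); W=cloud(mw,dw)
t=np.array(s["tool_pos"])
for c,n in((C,"scene"),(W,"wrist")):
    k=(abs(c[...,0]-t[0])<.03)&(abs(c[...,1]-t[1])<.022)&(c[...,2]<.16)&(c[...,2]>.02)
    P=c[k]; print(n,len(P)); 
    for q in P[np.argsort(P[:,2])][:200:8]: print((q*1000).round(0))
E
```

```text
[ 0.62044253 -0.21709241  0.03456258] [-0.37292086  0.78053341  0.16762762]
scene 144
[ 637. -223.   54.]
[ 619. -209.   61.]
[ 639. -225.   64.]
[ 639. -227.   68.]
[ 608. -209.   71.]
[ 638. -216.   75.]
[ 613. -208.   77.]
[ 637. -220.   82.]
[ 640. -213.   85.]
[ 639. -210.   89.]
[ 639. -223.  143.]
[ 648. -216.  152.]
[ 650. -208.  155.]
[ 649. -211.  155.]
[ 649. -213.  156.]
[ 649. -197.  156.]
[ 648. -213.  157.]
[ 646. -225.  159.]
wrist 5631
[ 650. -200.   48.]
[ 638. -217.   55.]
[ 639. -210.   55.]
[ 639. -221.   56.]
[ 638. -214.   57.]
[ 639. -222.   58.]
[ 639. -222.   58.]
[ 639. -220.   59.]
[ 637. -217.   59.]
[ 639. -207.   60.]
[ 639. -224.   60.]
[ 638. -218.   61.]
[ 639. -222.   61.]
[ 638. -214.   62.]
[ 638. -219.   63.]
[ 638. -214.   63.]
[ 639. -207.   64.]
[ 638. -225.   64.]
[ 638. -219.   64.]
[ 639. -220.   65.]
[ 639. -223.   65.]
[ 639. -223.   66.]
[ 639. -210.   66.]
[ 639. -209.   67.]
[ 638. -217.   67.]
```

Call:
{"api": "step_arm", "payload": {
  "deltas": [
    [[0, 0, 0.2], [0, 0, 0], -1],
    [[0, 0, 0.2], [0, 0, 0], -1],
    [[0, 0, 0], [0, 0, 0], -1],
    [[0, 0, 0], [0, 0, 0], -1]
  ]
}}

```text
time: 7.0
tool_pos: [0.6204, -0.2174, 0.0145]
ee_rot: [1.0, -0.0, -0.0, -0.0]
ft_force: [-0.6, -0.4, 0.5]
opening: 0.007
grasp_force: 0.0
```

Call:
{"api": "step_arm", "payload": {
  "deltas": [
    [[0, -0.08, 0], [0, 0, 0], -1],
    [[0, -0.08, 0], [0, 0, 0], -1],
    [[0, -0.08, 0], [0, 0, 0], -1],
    [[0, -0.08, 0], [0, 0, 0], -1],
    [[0, -0.08, 0], [0, 0, 0], -1],
    [[0, -0.08, 0], [0, 0, 0], -1],
    [[0, -0.08, 0], [0, 0, 0], -1],
    [[0, -0.08, 0], [0, 0, 0], -1],
    [[0, -0.06, 0], [0, 0, 0], -1],
    [[0, -0.04, 0], [0, 0, 0], -1],
    [[0, -0.02, 0], [0, 0, 0], -1],
    [[0, 0, 0], [0, 0, 0], -1]
  ]
}}

```text
time: 8.5
tool_pos: [0.6203, -0.1794, 0.0146]
ee_rot: [1.0, -0.0, -0.0, -0.0]
ft_force: [0.2, -0.5, -0.5]
opening: 0.005
grasp_force: 0.0
```

```bash
python3 c.py 6
```

```text
8.5 [ 0.62032738 -0.17936869  0.01457651] [ 0.17614283 -0.52166637 -0.52064695]
wrist jar -
wrist light -
wrist hub -
top jar [ 5.685e-01 -4.380e-02  1.630e-02  5.688e-01 -4.360e-02  1.110e+02]
top light [ 5.437e-01 -4.440e-02  2.980e-02  5.377e-01 -4.220e-02  2.370e+02]
top hub -
```

Call:
{"api": "step_arm", "payload": {
  "deltas": [
    [[0, -0.05, 0], [0, 0, 0], -1],
    [[0, -0.05, 0], [0, 0, 0], -1],
    [[0, -0.04, 0], [0, 0, 0], -1],
    [[0, -0.02, 0], [0, 0, 0], -1],
    [[0, 0, 0], [0, 0, 0], -1],
    [[0, 0, 0], [0, 0, 0], -1]
  ]
}}

```text
time: 9.35
tool_pos: [0.6203, -0.1713, 0.0146]
ee_rot: [1.0, -0.0, -0.0, -0.0]
ft_force: [-0.7, 0.2, 0.6]
opening: 0.005
grasp_force: 0.1
```

```bash
python3 c.py 7
```

```text
9.35 [ 0.62027764 -0.17133388  0.01458745] [-0.71830544  0.24995754  0.60686413]
wrist jar -
wrist light [ 5.577e-01 -4.640e-02  2.520e-02  5.644e-01 -5.010e-02  6.260e+02]
wrist hub -
top jar [ 5.523e-01 -4.340e-02  1.600e-02  5.521e-01 -4.340e-02  1.150e+02]
top light [ 5.394e-01 -3.490e-02  2.550e-02  5.321e-01 -3.190e-02  9.400e+01]
top hub -
```

Call:
{"api": "step_arm", "payload": {
  "deltas": [
    [[0, -0.04, 0], [0, 0, 0], -1],
    [[0, -0.03, 0], [0, 0, 0], -1],
    [[0, -0.02, 0], [0, 0, 0], -1],
    [[0, 0, 0], [0, 0, 0], -1],
    [[0, 0.2, 0], [0, 0, 0], -1],
    [[0, 0.2, 0], [0, 0, 0], -1],
    [[0, 0, -1], [0, 0, 0], -1],
    [[0, 0, -1], [0, 0, 0], -1],
    [[0, 0, -1], [0, 0, 0], -1],
    [[0, 0, -0.8], [0, 0, 0], -1],
    [[0, 0, 0], [0, 0, 0], -1]
  ]
}}

```text
time: 10.82
tool_pos: [0.6222, -0.1882, 0.2083]
ee_rot: [1.0, -0.0, 0.003, 0.001]
ft_force: [-0.0, 0.1, -0.7]
opening: 0.008
grasp_force: 0.0
```

```bash
python3 c.py 8; python3 - <<'E'
from h import *
print(circ("wrist","wrist8",(.535,.055),.148,.175,.03,z=.162) if 0 else "")
d=np.load("pics/top8.npz")
for t in("top0","top8"):
  try: print(t,"post",circ("top",t,(.526,.053),.145,.175,.022,z=.162),"barrel",circ("top",t,(.45,-.008),.155,.175,.035,z=.165))
  except Exception as e: print(t,e)
mp,im,dp=shot("scene","scene8")
for t in("scene0","scene8"):
  try: print(t,"post",circ("scene",t,(.526,.053),.15,.175,.022,z=.162),"barrel",circ("scene",t,(.45,-.008),.155,.175,.035,z=.165))
  except Exception as e: print(t,e)
E
```

```text
10.825 [ 0.62215666 -0.18819731  0.2082928 ] [-0.02606213  0.10235882 -0.72890185]
wrist jar [ 5.468e-01 -4.550e-02  1.890e-02  5.478e-01 -4.700e-02  4.940e+02]
wrist light [ 5.473e-01 -4.320e-02  2.960e-02  5.600e-01 -4.580e-02  4.640e+02]
wrist hub [ 5.703e-01 -1.550e-01  1.830e-02  5.716e-01 -1.531e-01  3.710e+02]
top jar [ 5.400e-01 -4.510e-02  1.610e-02  5.401e-01 -4.500e-02  1.110e+02]
top light [ 5.449e-01 -4.390e-02  2.940e-02  5.556e-01 -3.590e-02  7.500e+01]
top hub -

top0 post [5.228e-01 5.200e-02 1.750e-02 5.240e-01 5.270e-02 1.170e+02] barrel [ 4.454e-01 -7.200e-03  2.350e-02  4.454e-01 -7.100e-03  2.820e+02]
top8 post [5.226e-01 5.250e-02 1.710e-02 5.229e-01 5.280e-02 1.120e+02] barrel [ 4.454e-01 -7.200e-03  2.350e-02  4.453e-01 -7.000e-03  2.810e+02]
scene0 post [5.314e-01 5.170e-02 1.470e-02 5.311e-01 5.150e-02 9.400e+01] barrel [ 4.527e-01 -8.800e-03  2.550e-02  4.528e-01 -9.000e-03  2.780e+02]
scene8 post [5.311e-01 5.230e-02 1.420e-02 5.311e-01 5.150e-02 9.300e+01] barrel [ 4.532e-01 -8.700e-03  2.600e-02  4.528e-01 -8.600e-03  2.760e+02]
```

View pics/wrist8.png

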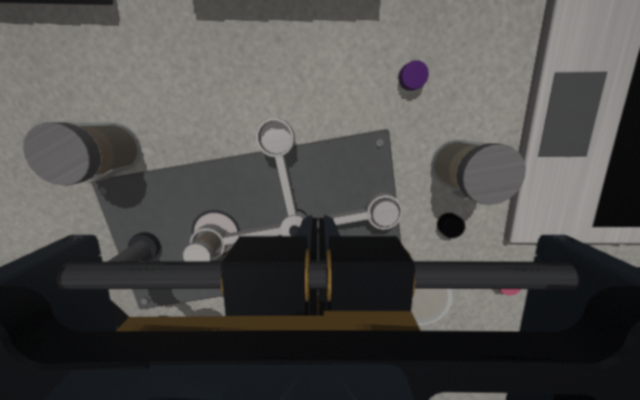

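Call:
{"api": "step_arm", "payload": {
  "deltas": [
    [[-0.5, -0.8, 0], [0, 0, 0], -1],
    [[-0.5, -0.8, 0], [0, 0, 0], -1],
    [[-0.5, -0.8, 0], [0, 0, 0], -1],
    [[-0.5, -0.8, 0], [0, 0, 0], -1],
    [[-0.5, -0.8, 0], [0, 0, 0], -1],
    [[-0.5, -0.8, 0], [0, 0, 0], -1],
    [[0, 0, 0], [0, 0, 0], -1],
    [[0, 0, 0], [0, 0, 0], -1]
  ]
}}

```text
time: 11.98
tool_pos: [0.4704, 0.0528, 0.204]
ee_rot: [1.0, 0.0, -0.0, 0.0]
ft_force: [0.7, 0.1, 0.6]
opening: 0.006
grasp_force: 0.0
```

```bash
python3 - <<'E'
from h import *
s=ctrl.read_state(); print(s["tool_pos"],s["qpos"],R.from_quat(s["ee_rot"]).as_matrix().round(3).tolist())
t=s["tool_pos"]
shot("wrist","w9");shot("scene","s9")
for n,tg in(("wrist","w9"),("scene","s9")):
  for nm,a in (("post",((.527,.053),.15,.172,.025,None,.162)),("barrel",((.449,-.008),.155,.175,.035,None,.165)),("jar",((.543,-.045),.072,.095,.03,None,.082)),("light",((.5433,-.043),.0,.022,.045,110,.012))):
    try: print(n,nm,circ(n,tg,*a))
    except Exception: print(n,nm,"-")
E
```

```text
[0.4704448  0.05281074 0.20402226] [ 6.26203102e-02  3.26659833e-04  2.17608027e+00 -1.39372407e-04
  9.66175067e-01  1.63310217e+00] [[1.0, 0.0, -0.001], [0.0, -1.0, -0.0], [-0.001, 0.0, -1.0]]
wrist post [5.278e-01 5.440e-02 1.120e-02 5.279e-01 5.450e-02 6.450e+02]
wrist barrel [ 4.513e-01 -5.300e-03  2.420e-02  4.586e-01 -6.600e-03  1.334e+03]
wrist jar [ 5.432e-01 -4.320e-02  1.740e-02  5.434e-01 -4.330e-02  8.350e+02]
wrist light [ 5.449e-01 -4.460e-02  3.020e-02  5.564e-01 -3.110e-02  4.810e+02]
scene post [5.324e-01 5.260e-02 1.550e-02 5.313e-01 5.150e-02 9.400e+01]
scene barrel [ 4.532e-01 -8.700e-03  2.600e-02  4.528e-01 -8.800e-03  2.760e+02]
scene jar [ 5.458e-01 -4.770e-02  1.820e-02  5.454e-01 -4.740e-02  1.360e+02]
scene light [ 5.435e-01 -4.670e-02  3.080e-02  5.554e-01 -4.330e-02  1.870e+02]
```

View pics/w9.png

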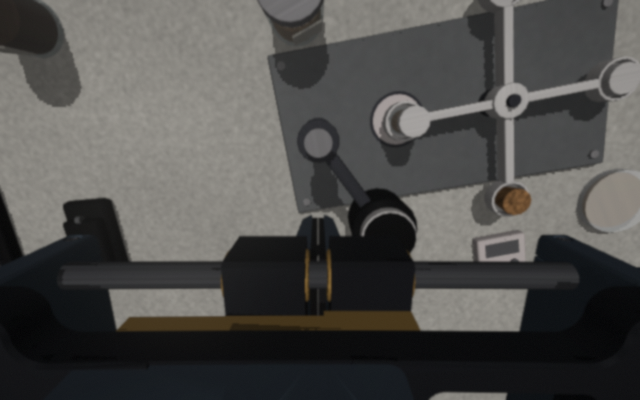

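Call:
{"api": "step_arm", "payload": {
  "deltas": [
    [[0, 0, 0.7], [0, 0, 0], -1],
    [[0, 0, 0.7], [0, 0, 0], -1],
    [[0, 0, 0.6], [0, 0, 0], -1],
    [[0, 0, 0.28], [0, 0, 0], -1],
    [[0, 0, 0], [0, 0, 0], -1]
  ]
}}

```text
time: 12.7
tool_pos: [0.4703, 0.0526, 0.0901]
ee_rot: [1.0, -0.0, -0.001, 0.0]
ft_force: [-0.6, -0.4, 0.6]
opening: 0.006
grasp_force: 0.0
```

Call:
{"api": "step_arm", "payload": {
  "deltas": [
    [[0.06, 0.1, 0], [0, 0, 0], -1],
    [[0.06, 0.1, 0], [0, 0, 0], -1],
    [[0.035, 0.09, 0], [0, 0, 0], -1],
    [[0.035, 0.09, 0], [0, 0, 0], -1],
    [[0.035, 0.09, 0], [0, 0, 0], -1],
    [[0.035, 0.09, 0], [0, 0, 0], -1],
    [[0.07, 0.07, 0], [0, 0, 0], -1],
    [[0.07, 0.07, 0], [0, 0, 0], -1],
    [[0.07, 0.07, 0], [0, 0, 0], -1],
    [[0.07, 0.07, 0], [0, 0, 0], -1],
    [[0, 0, 0], [0, 0, 0], -1]
  ]
}}

```text
time: 14.08
tool_pos: [0.498, 0.0108, 0.0907]
ee_rot: [1.0, -0.0, 0.0, 0.0]
ft_force: [0.7, 0.4, -0.7]
opening: 0.004
grasp_force: 0.0
```

Call:
{"api": "step_arm", "payload": {
  "deltas": [
    [[0.08, 0.04, 0], [0, 0, 0], -1],
    [[0.08, 0.04, 0], [0, 0, 0], -1],
    [[0.08, 0.04, 0], [0, 0, 0], -1],
    [[0.06, 0.04, 0], [0, 0, 0], -1],
    [[0, 0, 0], [0, 0, 0], -1]
  ]
}}

```text
time: 14.7
tool_pos: [0.5101, 0.0033, 0.0899]
ee_rot: [1.0, 0.0, -0.003, -0.0]
ft_force: [-15.9, 5.3, 7.9]
opening: 0.005
grasp_force: 7.4
```

```bash
cat > e.py <<'E'
from h import *
import sys
t=sys.argv[1]; s=ctrl.read_state(); print(s["time"],s["tool_pos"],s["ft_force"])
for n in("scene","top","wrist"):
    shot(n,n+t)
    for nm,a in (("post",((.527,.053),.15,.172,.022,None,.162)),("barrel",((.53,-.04),.155,.175,.07,None,.165))):
        try: print(n,nm,circ(n,n+t,*a))
        except Exception as e: print(n,nm,"-")
E
python3 e.py 10
```

```text
14.7 [0.51007663 0.00328038 0.08986012] [-15.93217145   5.26487196   7.90088419]
scene post [5.320e-01 5.190e-02 1.350e-02 5.322e-01 5.170e-02 8.300e+01]
scene barrel [ 5.482e-01 -4.570e-02  2.530e-02  5.490e-01 -4.610e-02  3.180e+02]
top post -
top barrel [ 0.5568 -0.0408  0.0064  0.5568 -0.0408  6.    ]
wrist post [5.314e-01 5.350e-02 1.380e-02 5.329e-01 5.280e-02 1.590e+03]
wrist barrel [ 5.462e-01 -4.230e-02  2.440e-02  5.484e-01 -4.270e-02  8.907e+03]
```

Call:
{"api": "step_arm", "payload": {
  "deltas": [
    [[-0.1, 0, 0], [0, 0, 0], -1],
    [[-0.4, 0, 0], [0, 0, 0], -1],
    [[-0.4, 0, 0], [0, 0, 0], -1],
    [[0, 0, -0.8], [0, 0, 0], -1],
    [[0, 0, -0.8], [0, 0, 0], -1],
    [[0, 0, -0.8], [0, 0, 0], -1],
    [[0, 0, -0.4], [0, 0, 0], -1],
    [[0, 0, 0], [0, 0, 0], -1],
    [[0, 0, 0], [0, 0, 0], -1]
  ]
}}

```text
time: 15.98
tool_pos: [0.4672, 0.003, 0.2298]
ee_rot: [1.0, -0.0, -0.0, 0.0]
ft_force: [-0.5, -0.7, -0.8]
opening: 0.005
grasp_force: 0.0
```

```bash
python3 e.py 11; python3 - <<'E'
from h import *
for n in("wrist","scene","top"):
  for nm,c in (("light/jar",(.5433,-.043)),):
    try: print(n,circ(n,n+"11",c,.072,.095,.03,None,.082))
    except Exception: print(n,"jar hidden")
E
```

```text
15.975 [0.46719977 0.00301317 0.22977395] [-0.51923124 -0.73114588 -0.78609572]
scene post [5.311e-01 5.230e-02 1.420e-02 5.309e-01 5.150e-02 9.300e+01]
scene barrel [ 5.482e-01 -4.570e-02  2.530e-02  5.490e-01 -4.610e-02  3.220e+02]
top post -
top barrel [ 0.5456 -0.0448  0.0178  0.5455 -0.0437 15.    ]
wrist post [5.283e-01 5.370e-02 1.200e-02 5.280e-01 5.370e-02 5.770e+02]
wrist barrel [ 5.444e-01 -4.260e-02  2.310e-02  5.450e-01 -4.280e-02  2.482e+03]
wrist jar hidden
scene jar hidden
top jar hidden
```

View pics/wrist11.png

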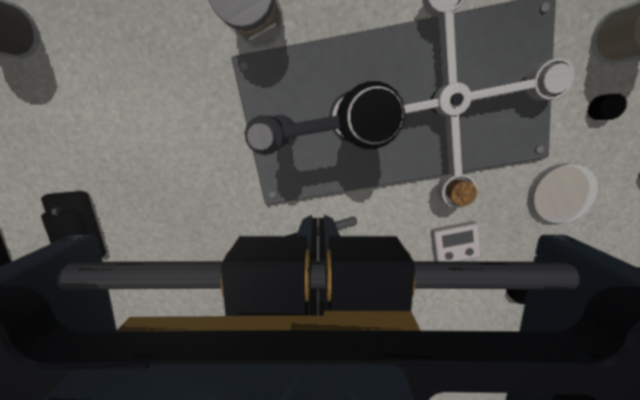

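The barrel at (371,114) sits in line with the spoke over the light plate. Its centre (0.544, -0.043) matches the plate's, and the tin and bung are still in their cups.

```bash
python3 -c "
from cell import ctrl
print(ctrl.close_job())"
```

```text
the job is handed in; nothing more can be done
None
```

The job is handed in: the tall jar measured about 2 mm from the light plate's centre, and the microscope's arm is pushed in to its stop with the lens over the jar, though the jar was hidden under the barrel in the last pictures; no verdict came back.

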